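Mix the sample and hold its retaining rod open

ROBOT

A 7-joint arm with a two-finger parallel gripper is mounted at the origin on a cart in front of the work surface, level with it; the furniture and walls round the work are solid. World frame = base frame: x ahead of the robot, y to its left, z up, the work surface at z = 0. Lengths are in m, angles in rad, forces in N, time in s.
With the tool pointing down it reaches from about 0.4 to 0.925 m from the base axis. Payload 4.1 kg.
Tool frame: the origin (TCP) lies on the centre line of the jaws, within the pads' length; the fingertips stand 19 mm ahead of it and the grasp point (between the pads) is the TCP (r.tcp_to_tips is the distance from the TCP to the fingertips, in m); z points along the fingers, y is the line along which they close (so a half turn about z gives the same grasp; the last joint's range is limited). The gripper opens to 85 mm and grips with 20 to 120 N. Pads are 22 mm wide; open, the fingers measure 114 mm over their backs; the gripper's body (76 mm by 85 mm) begins 54 mm behind the grasp point. The pads swing forward as they close: fully open they stand 13 mm farther back than shut.
Start: joints at [1.196, 0.398, 0.045, 1.537, -0.019, 1.207, -0.051], TCP at [0.177, -0.625, 0.25] pointing down, gripper open.
Joint ranges: [-2.82, 2.82], [-0.49, 2.23], [-1.37, 1.46], [0, 2.46], [-1.36, 4.5], [0.23, 2], [-2.94, 2.94]. Speed limits (rad/s): [2.57, 2.57, 3.14, 3.14, 3.14, 3.14, 3.14].

INTERFACE

Orientations are given as a 3x3 rotation matrix whose columns are the frame's x, y, z axes.
In Python, from plant import r gives the robot as it stands.
- The arm moves only by the tool step_arm, never from a script. Its argument "commands" is a list of rows, each an object of numbers: "dx", "dy", "dz": the shift along the tool's x, y, z in mm; "wx", "wy", "wz": the turn, a rotation vector about the tool's x, y, z in rad; "gripper": the closure, from 0 (fully open) to 1 (shut). A call has 1 to 5 rows; each row shifts and turns the commanded pose from where the row before left it, along the tool's axes as they then stand; what a row does not reach is not made up. A row lasts 1/8 s, in which the tool goes at most 62.5 mm and 10.7 degrees, less where a joint would pass 70% of its speed; a pose out of reach is approached as far as the arm can. A call is refused whole if a number of a shift passes 62.5 or a number of a turn 0.188, either way. A call with a gripper value outside its range is refused whole. The fingers move at their own pace and stop on an object; "squeeze" is the grip in N (left out, the last holds). Time passes only in rows, so rows that do not move let the fingers close. It gives the time, the measured TCP pose, the force, the opening and the grip force at its end, in the units of the state.
- r.get_obs(): the state, without advancing time (a new reading comes with each control period).
- r.camera(name): name is "scene" or "top" or "wrist"; returns the picture (384x512x3 uint8, blue, green, red); there is no depth.
- r.calibration(name): a dict with "K" (3x3 intrinsics, pixels), "k1" (the pictures are not rectified: a ray, as slopes to the right and down, at radius r is drawn at 1 + k1 r^2 times it, then the intrinsics apply), "eye" and "rotation" of the camera in the world. Camera axes: x right, y down, z forward; pixel columns grow to the right and rows downward; lengths in m; the calibration is good to about 2 mm. A picture is of the moment at which its call begins: read the wrist's pose just before it. calibration takes no time and is no camera call; for the wrist camera it gives the pose at the moment of the call.
- r.finish_job(): hands the job in; it is judged then, once.
The state is a dict: "t": time; "joint_positions": joint angles; "dq": joint speeds; "joint_torque": joint torques, N m; "tool_pos": TCP position; "orientation": TCP orientation; "contact_force": force on the tool from outside, world axes, zero at the start; "torque": the same for the moment, N m; "grip_width": finger opening in m; "grasp_force": force on a finger pad.
Only numpy, scipy, OpenCV 4.12 (cv2) and the standard library are available. Lean on these libraries where they do the work, as an engineer would, in place of code of your own. Each camera call takes 0.05 s, during which the arm holds its last target. There are 200 camera calls.

TASK

Mix the sample on the vial tilter: lift the red bail handle until the cup is tipped 40 degrees (the red tick on the protractor), keep it there for a second, and bring the cup back level with the vial still in it. Then pull the black-gripped D-handle of the sprung rod straight out until its grip bar lines up with the yellow length marker, and finish holding it there against its spring, so that a colleague can lift the vial out. Leave the marker as it is set and do not disturb the things standing around.

Things in the scene. Friction and masses are not known exactly. Their poses are not given: they have to be found in the camera images.
- tilter: vial tilter fixed to the bench; base plate x -48..68, y -240..65 mm, top 13 mm above the bench. Origin on the bench under the cup's middle; x away from the robot at yaw 0, y left, z up. Tilt axis along y at z = 75 mm between two posts (y = -46, +46 mm, 88 high). White protractor on the +y post, red tick at 40 degrees. The rod slides along -y on the same line out of a black barrel
- cradle (a joint): tilt angle of the cup in rad: 0 is level (vial upright), positive when the bail handle is lifted and the vial's top leans away to +x of the tilter; 40 degrees is 0.70. Stops at -0.30 and 0.96. The hinge is stiff (about 0.12 N m, some 1.5 N at the handle) and stays where it is left
- bail (a point): middle of the cup's red bail handle: round bar, 12 mm diameter, 58 long, parallel to the tilter's y, 90 mm in front (-x) of the tilt axis, 75 mm above the bench when level, on two thin side arms at y = -35 and +35 mm. Moves on a 90 mm circle about the tilt axis. Can be pinched from above, fingers closing along the tilter's x; the bar turns in the grip. Axes as the cup's
- cup_floor (a point): the middle of the inner floor of the aluminium cup (inner diameter 23 mm, outer 32 mm, 35 mm deep), 29 mm below the tilt axis when level; turns with the cup
- pull_rod: sprung rod with a black-gripped D-handle; origin in the middle of the grip bar (12 mm diameter, 48 long along the tilter's x, 75 mm above the bench; red needle at its +x end). Wire sides at x = -30 and +30 mm, 40 mm free opening behind the bar. Home 165 mm to -y of the tilter's origin. Slides to -y only, up to 62 mm; spring 4 N at home, +1 N per 10 mm, snaps home. Axes as the tilter's
- barrel_end (a point): end of the black barrel that the rod slides out of, on the rod's line: the outer face of an aluminium post, 88 mm high and 25 mm wide along x, 60 mm to +y of the grip bar's middle when the rod is home. Axes as the tilter's. Pinch the D-handle's bar from above with the fingers closing along the tilter's y, one finger inside the D; both fingers have to stay between its wire sides
- mark (a point): middle of the yellow length marker with black line, 16 x 10 x 16 mm, on a rail 56 mm to +x of the rod's line at the same height, set 25 to 50 mm to -y of the grip bar's home place. The rod is at its length when the grip bar's middle has the same y as this point in the tilter's frame. Slides on its rail if pushed with about 4 N. Axes as the tilter's
- vial: sample vial with a red cap, 20 mm in diameter, 54 mm high, standing loose in the cup; origin at the middle of its underside, z along the vial
- loupe: black stand loupe, 41 mm in diameter, 36 mm high, a bystander; origin at the middle of its underside
- gauge_block: light metal calibration block, 30 x 35 x 11 mm, a bystander; origin at the middle of its underside
- green_vial: vial with a green cap, 20 mm in diameter, 48 mm high, standing on the bench, a bystander; origin at the middle of its underside

How it is judged:
By the outcome, as a careful person would: the job done as asked, in the order asked, and still so for the second after the job is handed in, while the arm keeps its last pose, push and grip.
It also fails if it takes over 54 s, if anything falls off the work surface, if the arm or the gripper's body presses on something with over 40 N, if the wrist force passes 120 N, or if a joint passes its speed limit or range.

## Working session

There is one attempt and no reset: what is moved stays moved. The work goes in short steps, Python scripts to look and compute and a tool call to move; the robot and the scene stay as the last step left them, time stands still between calls to the robot, and variables do not carry over. Pictures are saved under pics/ and viewed, at most 10 in all, crops included, and the job is handed in when it is done.

Besides the shell and the picture viewer there is one more tool, called after "Request:" as name(argument=value, ...), one argument or row to a line, values as JSON. step_arm: Moves the arm, as the interface text tells. Its arguments: {"type":"object","properties":{"commands":{"type":"array","items":{"type":"object","properties":{"dx":{"type":"number"},"dy":{"type":"number"},"dz":{"type":"number"},"wx":{"type":"number"},"wy":{"type":"number"},"wz":{"type":"number"},"gripper":{"type":"number"}}}},"squeeze":{"type":"number"}},"required":["commands"]}

```bash
mkdir -p pics; ls
python3 - <<'E'
from plant import r
import cv2,numpy as np
for n in("scene","top"):
    c=r.calibration(n);print(n,c)
    cv2.imwrite(f"pics/{n}0.png",r.camera(n))
o=r.get_obs();print(o)
E
```

```text
pics
scene {'K': array([[414.88006279,   0.        , 257.3539943 ],
       [  0.        , 414.88006279, 192.38083296],
       [  0.        ,   0.        ,   1.        ]]), 'k1': -0.1052361649877218, 'eye': array([-0.10412433, -0.48607514,  0.51314293]), 'rotation': array([[ 0.48102325, -0.46147714,  0.74542302],
       [-0.87667111, -0.26097097,  0.40415582],
       [ 0.0080251 , -0.84789917, -0.53009678]])}
top {'K': array([[361.54684348,   0.        , 253.67382502],
       [  0.        , 361.54684348, 185.91859127],
       [  0.        ,   0.        ,   1.        ]]), 'k1': -0.018130224777381323, 'eye': array([ 0.45828013, -0.14503666,  0.918046  ]), 'rotation': array([[ 1.39207990e-03, -9.96342346e-01,  8.54399842e-02],
       [-9.99819048e-01,  2.34223576e-04,  1.90214790e-02],
       [-1.89719171e-02, -8.54510031e-02, -9.96161730e-01]])}
{'t': 0.1, 'joint_positions': array([ 1.19598932,  0.39912277,  0.04505565,  1.53773009, -0.0187021 ,
        1.20689124, -0.05072304]), 'dq': array([-2.73864577e-05, -3.12205910e-03,  3.04270241e-04, -2.80018963e-03,
       -6.48658185e-04,  1.22040467e-04, -4.47449562e-04]), 'joint_torque': array([ 3.38941245e-03, -4.76263762e+01,  1.37003794e+00, -2.54952371e+01,
        1.20222772e-02,  4.97616173e-03, -2.60909553e-05]), 'tool_pos': array([ 0.17688482, -0.6249273 ,  0.24937528]), 'orientation': array([[ 9.62186414e-01,  2.72391181e-01, -5.91144194e-04],
       [ 2.72391793e-01, -9.62185049e-01,  1.62563801e-03],
       [-1.25980648e-04, -1.72518963e-03, -9.99998504e-01]]), 'contact_force': array([-1.60426848,  0.35464741,  0.53157647]), 'torque': array([-0.01319924, -0.00658844, -0.01998696]), 'grasp_force': 0.0, 'grip_width': 0.08525045146982538}
```

View pics/scene0.png

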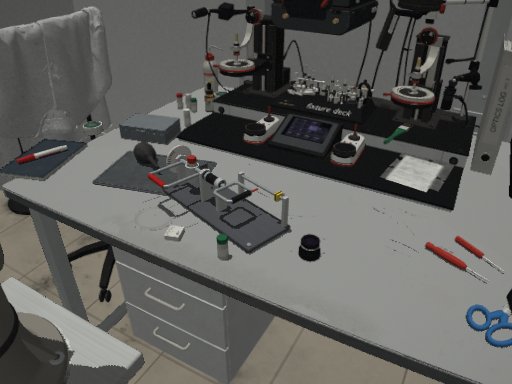

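View pics/top0.png

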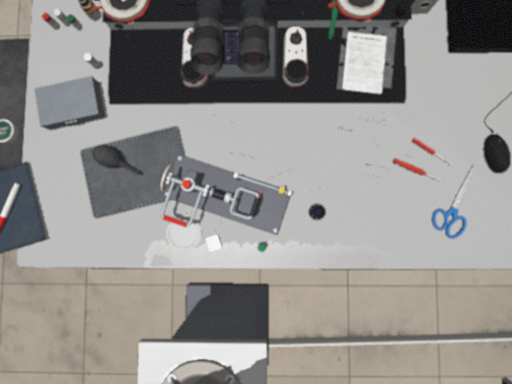

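The tilter lies with the bail near top (175,221), the cap at (187,184), the D-handle at about (255,205) and the marker at (282,188). I'll zoom in for precise points.

Run:
```python
import cv2,numpy as np
a=cv2.imread("pics/top0.png")[145:255,150:300]; b=cv2.imread("pics/scene0.png")[135:265,135:325]
a=cv2.resize(a,None,fx=5,fy=5,interpolation=cv2.INTER_CUBIC);b=cv2.resize(b,None,fx=4,fy=4,interpolation=cv2.INTER_CUBIC)
cv2.imwrite("pics/topc.png",a);cv2.imwrite("pics/scenec.png",b)
```

```text
(no output)
```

View pics/topc.png

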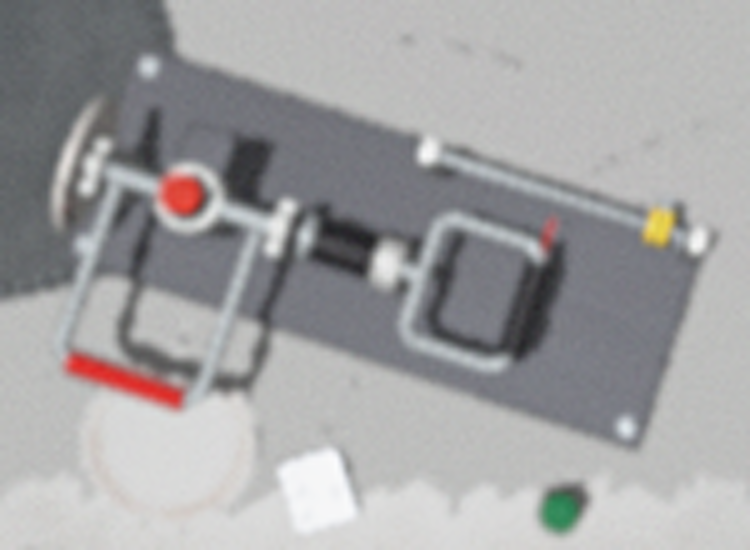

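View pics/scenec.png

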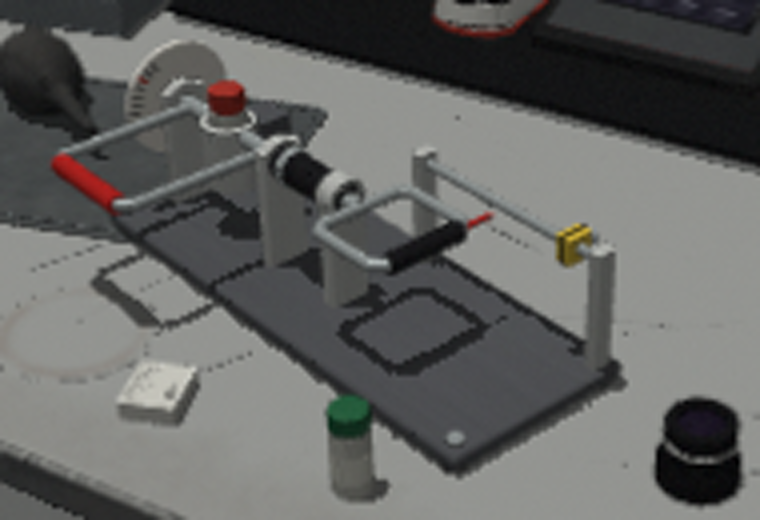

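Features (top crop): bail (125,381), cap (182,195), D-bar (527,305), marker (659,227), base corner (637,448). In the scene crop: bail (87,184), bar (427,247), marker (574,244), base corners (457,472) and (617,372).

```bash
cat > h.py <<'E'
import numpy as np
from scipy.optimize import least_squares
def proj(c,P):
    q=(np.asarray(P)-c["eye"])@c["rotation"]; s=q[...,:2]/q[...,2:]
    s=s*(1+c["k1"]*(s**2).sum(-1,keepdims=True))
    return s*c["K"][0,0]+c["K"][:2,2]
def T(p,P):
    c,s=np.cos(p[2]),np.sin(p[2]); P=np.asarray(P,float)
    return np.array([p[0]+c*P[0]-s*P[1],p[1]+s*P[0]+c*P[1],P[2]])
E
python3 - <<'E'
from plant import r
from h import *
ct,cs=r.calibration("top"),r.calibration("scene")
t=lambda u,v:np.array([150+(u+.5)/5-.5,145+(v+.5)/5-.5])
s=lambda u,v:np.array([135+(u+.5)/4-.5,135+(v+.5)/4-.5])
F=lambda m:[("bail",ct,t(125,381),(-.09,0,.078)),("bar",ct,t(527,305),(0,-.165,.075)),("mark",ct,t(659,227),(.056,-.165-m,.08)),
("cap",ct,t(182,195),(0,0,.1)),("cor",ct,t(637,448),(-.048,-.24,.013)),("cor2",ct,t(715,232),(.068,-.24,.013)),
("bail",cs,s(87,184),(-.09,0,.075)),("bar",cs,s(427,247),(0,-.165,.075)),("mark",cs,s(574,244),(.056,-.165-m,.075)),
("cor",cs,s(457,474),(-.048,-.24,.013)),("cor2",cs,s(618,373),(.068,-.24,.013))]
f=lambda p:np.concatenate([proj(c,T(p,P))-z for _,c,z,P in F(p[3])])
R=least_squares(f,[.45,0,-.3,.04],x_scale=.01,loss='soft_l1');p=R.x
print(p)
for (n,*_),e in zip(F(0),f(p).reshape(-1,2)):print(n,e.round(2))
for P in [(-.09,0,.075),(0,-.165,.075),(0,-.165-p[3],.075)]:print(T(p,P).round(4))
o=r.get_obs();print(o['tool_pos'],np.arctan2(*o['orientation'][[1,0],0]))
E
```

```text
[ 0.53429883  0.02510432 -0.32020015  0.04677135]
bail [0.58 0.04]
bar [-0.25  0.95]
mark [ 0.04 -0.07]
cap [-0.01 -0.22]
cor [0.71 0.98]
cor2 [-0.48 -0.08]
bail [0.38 0.05]
bar [-0.48  0.25]
mark [-0.13  0.19]
cor [-0.56 -3.08]
cor2 [ 1.88 -2.81]
[0.4489 0.0534 0.075 ]
[ 0.4824 -0.1315  0.075 ]
[ 0.4676 -0.1759  0.075 ]
[ 0.17688482 -0.6249273   0.24937528] 0.27587795220912065
```

Request:
step_arm(
  commands=[
    {"dx": 42,"dy": -37},
    {"dx": 42,"dy": -37},
    {"dx": 42,"dy": -37},
    {"dx": 42,"dy": -37},
    {"dx": 42,"dy": -37},
  ],
)

```text
$.commands[0]: bad value
```

```bash
cat >> h.py <<'E'
def plan(o,tgt,ang,n):
    """rows to reach world tgt with tool-x yaw ang (tool z down), rotating evenly"""
    from scipy.spatial.transform import Rotation as Ro
    p=np.array(o["tool_pos"]);R=np.array(o["orientation"])
    G=np.array([[np.cos(ang),np.sin(ang),0],[np.sin(ang),-np.cos(ang),0],[0,0,-1]])
    w=Ro.from_matrix(R.T@G).as_rotvec()/n; d=(np.array(tgt)-p)/n
    for i in range(n):
        print((R.T@d*1000).round(1),w.round(4)); R=R@Ro.from_rotvec(w).as_matrix()
E
python3 - <<'E'
from plant import r
from h import *
plan(r.get_obs(),(.44,-.2,.25),-.32+np.pi/2,5)
E
```

```text
[ 73.8 -67.4  -0. ] [-3.00e-04 -1.00e-04 -1.95e-01]
[ 85.5 -51.9  -0. ] [-3.00e-04 -1.00e-04 -1.95e-01]
[ 93.9 -34.3  -0.1] [-3.00e-04 -1.00e-04 -1.95e-01]
[ 98.8 -15.5  -0.1] [-3.00e-04 -1.00e-04 -1.95e-01]
[99.9  3.9 -0.1] [-3.00e-04 -1.00e-04 -1.95e-01]
```

Request:
step_arm(
  commands=[
    {"dx": 42,"dy": -37,"dz": 0,"wx": 0,"wy": 0,"wz": 0,"gripper": 0},
    {"dx": 42,"dy": -37,"dz": 0,"wx": 0,"wy": 0,"wz": 0,"gripper": 0},
    {"dx": 42,"dy": -37,"dz": 0,"wx": 0,"wy": 0,"wz": 0,"gripper": 0},
    {"dx": 42,"dy": -37,"dz": 0,"wx": 0,"wy": 0,"wz": 0,"gripper": 0},
    {"dx": 42,"dy": -37,"dz": 0,"wx": 0,"wy": 0,"wz": 0,"gripper": 0},
  ],
)

```text
t: 0.72
tool_pos: [0.3293, -0.3884, 0.2501]
orientation: [[0.962, 0.272, -0.0], [0.272, -0.962, 0.0], [-0.0, -0.0, -1.0]]
contact_force: [0.3, -0.1, -1.0]
grip_width: 0.0859
grasp_force: 0.0
```

Run:
```python
from plant import r
from h import *
o=r.get_obs();print(o['t'],o['tool_pos'])
plan(o,(.44,-.16,.25),-.32+np.pi/2,6)
```

```text
0.725 [ 0.32934189 -0.38840497  0.25005047]
[ 28.1 -31.6   0. ] [-0.      0.     -0.1625]
[ 32.9 -26.6   0. ] [-0.      0.     -0.1625]
[ 36.7 -21.    0. ] [-0.      0.     -0.1625]
[ 39.6 -14.8   0. ] [-0.      0.     -0.1625]
[41.5 -8.1  0. ] [-0.      0.     -0.1625]
[42.3 -1.3  0. ] [-0.      0.     -0.1625]
```

Request:
step_arm(
  commands=[
    {"dx": 28,"dy": -32,"dz": 0,"wx": 0,"wy": 0,"wz": -0.1625,"gripper": 0.3},
    {"dx": 33,"dy": -27,"dz": 0,"wx": 0,"wy": 0,"wz": -0.1625,"gripper": 0.5},
    {"dx": 37,"dy": -21,"dz": 0,"wx": 0,"wy": 0,"wz": -0.1625,"gripper": 0.5},
    {"dx": 40,"dy": -15,"dz": 0,"wx": 0,"wy": 0,"wz": -0.1625,"gripper": 0.5},
    {"dx": 41,"dy": -8,"dz": 0,"wx": 0,"wy": 0,"wz": -0.1625,"gripper": 0.5},
  ],
)

```text
t: 1.35
tool_pos: [0.421, -0.1977, 0.2501]
orientation: [[0.459, 0.888, -0.0], [0.888, -0.459, -0.0], [-0.0, -0.0, -1.0]]
contact_force: [-0.7, -0.1, -0.1]
grip_width: 0.0425
grasp_force: 0.0
```

Request:
step_arm(
  commands=[
    {"dx": 42,"dy": -1,"dz": 0,"wx": 0,"wy": 0,"wz": -0.1625,"gripper": 0.5},
    {"dx": 0,"dy": 0,"dz": 0,"wx": 0,"wy": 0,"wz": 0,"gripper": 0.5},
    {"dx": 0,"dy": 0,"dz": 0,"wx": 0,"wy": 0,"wz": 0,"gripper": 0.5},
  ],
)

```text
t: 1.72
tool_pos: [0.4388, -0.162, 0.25]
orientation: [[0.316, 0.949, -0.001], [0.949, -0.316, -0.001], [-0.001, -0.001, -1.0]]
contact_force: [0.3, 0.1, 0.2]
grip_width: 0.0428
grasp_force: 0.0
```

Run:
```python
from plant import r
from h import *
import cv2,pickle
c=r.calibration("wrist");im=r.camera("wrist");cv2.imwrite("pics/w0.png",im);pickle.dump(c,open("w0.pkl","wb"))
cv2.imwrite("pics/w0b.png",cv2.resize(im,(800,600),interpolation=cv2.INTER_CUBIC))
p=[0.5343,.0251,-.3202]
for P in [(-.09,0,.075),(0,-.165,.075),(.056,-.2118,.075)]: print(proj(c,T(p,P))*800/512)
o=r.get_obs();print(o['t'],o['tool_pos'],o['grip_width'],c)
```

```text
[ 294.82646427 -117.65255594]
[460.75427061 207.91150515]
[546.38118793 282.37573788]
1.775 [ 0.43867144 -0.1625351   0.24999406] 0.04269260143247001 {'K': array([[309.97981598,   0.        , 260.14620471],
       [  0.        , 309.97981598, 192.66273733],
       [  0.        ,   0.        ,   1.        ]]), 'k1': -0.011357613938973702, 'eye': array([ 0.46129307, -0.09032195,  0.37267112]), 'rotation': array([[ 9.48992859e-01, -3.01357499e-01, -9.27157587e-02],
       [-3.15297560e-01, -9.06986922e-01, -2.79217069e-01],
       [ 5.21770814e-05,  2.94208057e-01, -9.55741396e-01]])}
```

View pics/w0b.png

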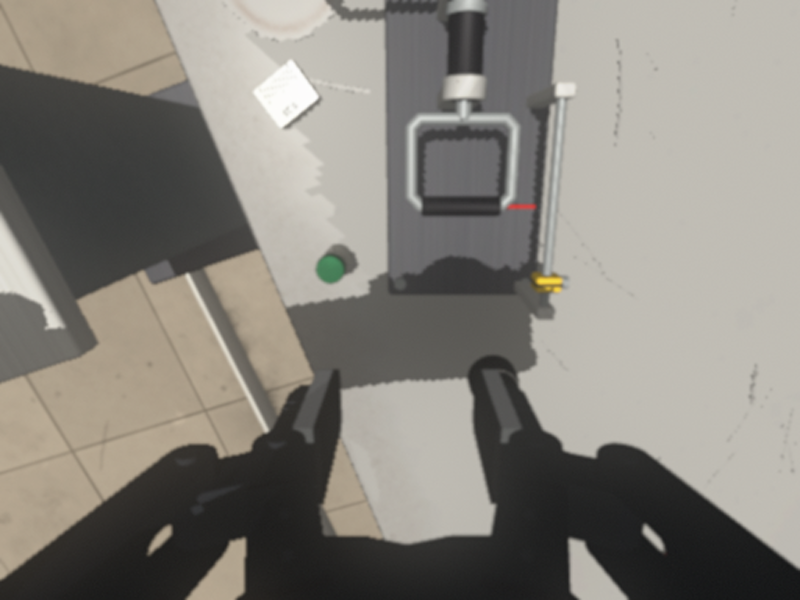

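Bar seen at (461,206), marker at (548,283), within 2 px of the prediction. Moving over the bail.

Request:
step_arm(
  commands=[
    {"dx": 42,"dy": -12,"dz": 0,"wx": 0,"wy": 0,"wz": 0,"gripper": 0.5},
    {"dx": 42,"dy": -12,"dz": 0,"wx": 0,"wy": 0,"wz": 0,"gripper": 0.5},
    {"dx": 42,"dy": -12,"dz": 0,"wx": 0,"wy": 0,"wz": 0,"gripper": 0.5},
    {"dx": 42,"dy": -12,"dz": 0,"wx": 0,"wy": 0,"wz": 0,"gripper": 0.5},
    {"dx": 40,"dy": -11,"dz": 0,"wx": 0,"wy": 0,"wz": 0,"gripper": 0.5},
  ],
)

```text
t: 2.4
tool_pos: [0.4488, 0.0544, 0.2503]
orientation: [[0.318, 0.948, 0.0], [0.948, -0.318, -0.001], [-0.001, 0.0, -1.0]]
contact_force: [-0.4, -0.3, -0.4]
grip_width: 0.0426
grasp_force: 0.0
```

Request:
step_arm(
  commands=[
    {"dx": 0,"dy": 0,"dz": 40,"wx": 0,"wy": 0,"wz": 0,"gripper": 0.5},
    {"dx": 0,"dy": 0,"dz": 30,"wx": 0,"wy": 0,"wz": 0,"gripper": 0.5},
    {"dx": 0,"dy": 0,"dz": 0,"wx": 0,"wy": 0,"wz": 0,"gripper": 0.5},
    {"dx": 0,"dy": 0,"dz": 0,"wx": 0,"wy": 0,"wz": 0,"gripper": 0.5},
  ],
)

```text
t: 2.9
tool_pos: [0.4497, 0.0539, 0.1812]
orientation: [[0.316, 0.949, 0.001], [0.949, -0.316, -0.0], [0.0, 0.001, -1.0]]
contact_force: [0.2, -0.9, 1.3]
grip_width: 0.0426
grasp_force: 0.0
```

Run:
```python
from plant import r
from h import *
import cv2,pickle
c=r.calibration("wrist");im=r.camera("wrist");cv2.imwrite("pics/w1.png",im);pickle.dump(c,open("w1.pkl","wb"))
cv2.imwrite("pics/w1b.png",cv2.resize(im,(800,600),interpolation=cv2.INTER_CUBIC))
p=[0.5343,.0251,-.3202]
for P in [(-.09,0,.075),(0,0,.1),(0,-.165,.075),(.056,-.2118,.075)]: print(proj(c,T(p,P))*800/512)
o=r.get_obs();print(o['t'],o['tool_pos'],o['grip_width'])
```

```text
[407.37968226 311.56046477]
[607.69720713 328.59451259]
[557.35553164 572.00673599]
[638.77084549 629.49677917]
2.95 [0.44994244 0.05414022 0.18158705] 0.04256616360074268
```

View pics/w1b.png

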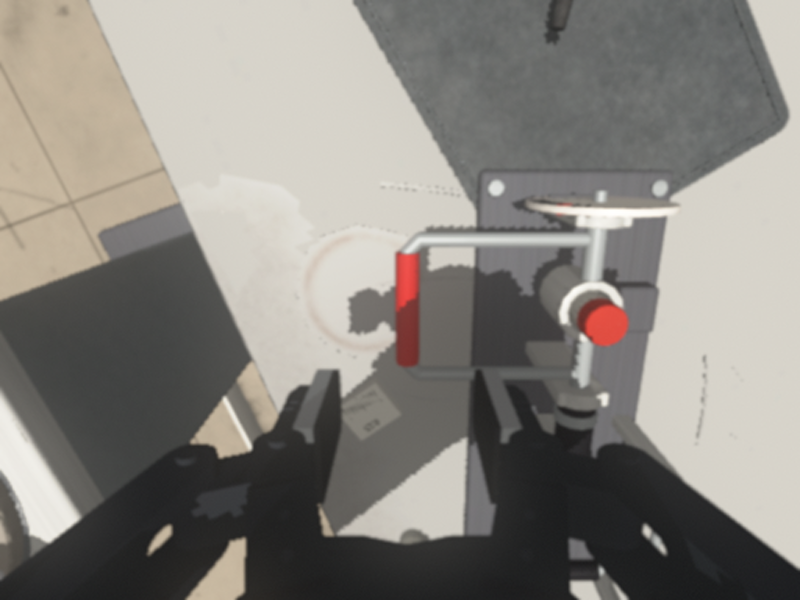

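Bail at (407,308) and cap at (605,323), as predicted; the arms align with the tool. Descending and pinching.

Request:
step_arm(
  commands=[
    {"dx": 1,"dy": -1,"dz": 40,"wx": 0,"wy": 0,"wz": 0,"gripper": 0.5},
    {"dx": 0,"dy": 0,"dz": 36,"wx": 0,"wy": 0,"wz": 0,"gripper": 0.5},
    {"dx": 0,"dy": 0,"dz": 20,"wx": 0,"wy": 0,"wz": 0,"gripper": 0.5},
    {"dx": 0,"dy": 0,"dz": 10,"wx": 0,"wy": 0,"wz": 0,"gripper": 0.5},
    {"dx": 0,"dy": 0,"dz": 0,"wx": 0,"wy": 0,"wz": 0,"gripper": 0.5},
  ],
)

```text
t: 3.58
tool_pos: [0.4487, 0.0558, 0.0747]
orientation: [[0.315, 0.949, 0.001], [0.949, -0.315, -0.0], [0.0, 0.001, -1.0]]
contact_force: [0.4, 0.0, -0.3]
grip_width: 0.0428
grasp_force: 0.0
```

Request:
step_arm(
  commands=[
    {"dx": 0,"dy": 0,"dz": 0,"wx": 0,"wy": 0,"wz": 0,"gripper": 0.75},
    {"dx": 0,"dy": 0,"dz": 0,"wx": 0,"wy": 0,"wz": 0,"gripper": 0.9},
    {"dx": 0,"dy": 0,"dz": 0,"wx": 0,"wy": 0,"wz": 0,"gripper": 1},
    {"dx": 0,"dy": 0,"dz": 0,"wx": 0,"wy": 0,"wz": 0,"gripper": 1},
  ],
  squeeze=25,
)

```text
t: 4.08
tool_pos: [0.4504, 0.0555, 0.0753]
orientation: [[0.315, 0.949, 0.005], [0.949, -0.315, -0.0], [0.001, 0.004, -1.0]]
contact_force: [5.8, -2.4, 0.6]
grip_width: 0.011
grasp_force: 24.6
```

Request:
step_arm(
  commands=[
    {"dx": 0,"dy": 2.1,"dz": -4.2,"wx": 0,"wy": 0,"wz": 0,"gripper": 1},
    {"dx": 0,"dy": 0.3,"dz": -4.2,"wx": 0,"wy": 0,"wz": 0,"gripper": 1},
    {"dx": 0,"dy": 0.5,"dz": -4.2,"wx": 0,"wy": 0,"wz": 0,"gripper": 1},
    {"dx": 0,"dy": 0.7,"dz": -4.1,"wx": 0,"wy": 0,"wz": 0,"gripper": 1},
    {"dx": 0,"dy": 0.9,"dz": -4.1,"wx": 0,"wy": 0,"wz": 0,"gripper": 1},
  ],
)

```text
t: 4.7
tool_pos: [0.4523, 0.0548, 0.0953]
orientation: [[0.314, 0.949, -0.0], [0.949, -0.314, 0.0], [0.0, -0.0, -1.0]]
contact_force: [4.1, 0.8, -3.8]
grip_width: 0.0111
grasp_force: 24.3
```

Run:
```python
from plant import r
o=r.get_obs();print(o['t'],o['tool_pos'],o['contact_force'],o['torque'])
```

```text
4.7 [0.45228161 0.05479629 0.0952657 ] [ 4.10009634  0.77514551 -3.79490471] [ 0.34030933 -0.66949205  0.02839133]
```

Request:
step_arm(
  commands=[
    {"dx": 0,"dy": 2,"dz": -4.1,"wx": 0,"wy": 0,"wz": 0,"gripper": 1},
    {"dx": 0,"dy": 1.5,"dz": -4,"wx": 0,"wy": 0,"wz": 0,"gripper": 1},
    {"dx": 0,"dy": 1.4,"dz": -3.9,"wx": 0,"wy": 0,"wz": 0,"gripper": 1},
    {"dx": 0,"dy": 1.6,"dz": -3.9,"wx": 0,"wy": 0,"wz": 0,"gripper": 1},
    {"dx": 0,"dy": 1.8,"dz": -3.8,"wx": 0,"wy": 0,"wz": 0,"gripper": 1},
  ],
)

```text
t: 5.32
tool_pos: [0.4579, 0.0529, 0.1144]
orientation: [[0.314, 0.949, -0.005], [0.949, -0.314, 0.001], [-0.001, -0.005, -1.0]]
contact_force: [-3.2, 6.5, -0.7]
grip_width: 0.0109
grasp_force: 24.4
```

Request:
step_arm(
  commands=[
    {"dx": 0,"dy": 2,"dz": -3.7,"wx": 0,"wy": 0,"wz": 0,"gripper": 1},
    {"dx": 0,"dy": 2.1,"dz": -3.6,"wx": 0,"wy": 0,"wz": 0,"gripper": 1},
    {"dx": 0,"dy": 2.3,"dz": -3.5,"wx": 0,"wy": 0,"wz": 0,"gripper": 1},
    {"dx": 0,"dy": 2.5,"dz": -3.4,"wx": 0,"wy": 0,"wz": 0,"gripper": 1},
    {"dx": 0,"dy": 2.6,"dz": -3.3,"wx": 0,"wy": 0,"wz": 0,"gripper": 1},
  ],
)

```text
t: 5.95
tool_pos: [0.4668, 0.0499, 0.1316]
orientation: [[0.314, 0.95, -0.01], [0.95, -0.314, 0.001], [-0.002, -0.009, -1.0]]
contact_force: [-8.2, 7.4, 2.2]
grip_width: 0.0108
grasp_force: 24.3
```

Run:
```python
from plant import r
import cv2,numpy as np
o=r.get_obs();print(o['t'],o['tool_pos'],o['contact_force'],np.degrees(np.arcsin((o['tool_pos'][2]-.0753)/.09)))
im=r.camera("scene")[115:225,125:255];cv2.imwrite("pics/s1.png",cv2.resize(im,None,fx=5,fy=5,interpolation=cv2.INTER_CUBIC))
```

```text
5.95 [0.46681954 0.04990705 0.13160366] [-8.23227118  7.41544194  2.24222692] 38.72596130827199
```

View pics/s1.png

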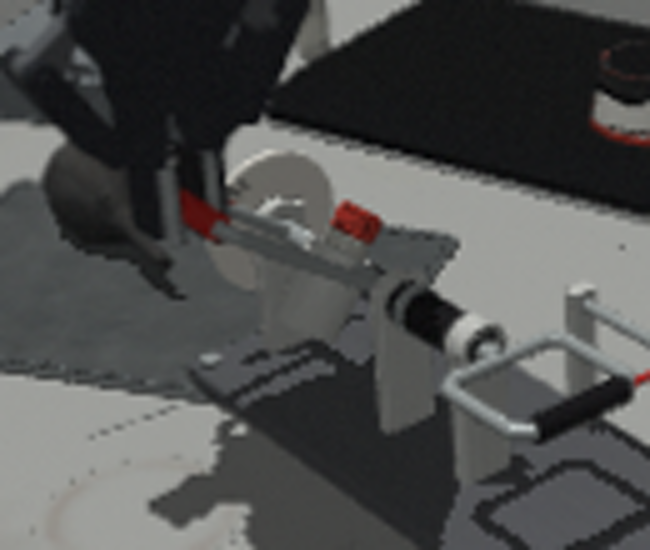

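The cup has lifted, with the vial still in it (cap at about (357,222)), at an estimated 38.7°. Trimming and holding.

Request:
step_arm(
  commands=[
    {"dx": 1,"dy": -1.5,"dz": -2,"wx": 0,"wy": 0,"wz": 0,"gripper": 1},
    {"dx": 0,"dy": 0,"dz": 0,"wx": 0,"wy": 0,"wz": 0,"gripper": 1},
  ],
)

```text
t: 6.25
tool_pos: [0.4683, 0.0495, 0.134]
orientation: [[0.314, 0.949, -0.004], [0.949, -0.314, -0.001], [-0.002, -0.003, -1.0]]
contact_force: [-5.2, 2.3, 0.9]
grip_width: 0.0107
grasp_force: 24.8
```

Run:
```python
from plant import r
import numpy as np
o=r.get_obs();d=(o['tool_pos']-np.array([.4504,.0555,.0753]));X=d[0]*.949-d[1]*.315
# angle from chord: bail actual x offset relative to level
print(o['tool_pos'],o['contact_force'],np.degrees(np.arcsin(d[2]/.09)),X, np.degrees(np.arctan2(d[2],.09-X)))
```

```text
[0.46830453 0.04954894 0.13401762] [-5.1916232   2.25438131  0.90311402] 40.72416167421013 0.018865987314832244 39.53799507010423
```

Request:
step_arm(
  commands=[
    {"dx": 0,"dy": 0,"dz": 0,"wx": 0,"wy": 0,"wz": 0,"gripper": 1},
    {"dx": 0,"dy": 0,"dz": 0,"wx": 0,"wy": 0,"wz": 0,"gripper": 1},
    {"dx": 0,"dy": 0,"dz": 0,"wx": 0,"wy": 0,"wz": 0,"gripper": 1},
    {"dx": 0,"dy": 0,"dz": 0,"wx": 0,"wy": 0,"wz": 0,"gripper": 1},
    {"dx": 0,"dy": 0,"dz": 0,"wx": 0,"wy": 0,"wz": 0,"gripper": 1},
  ],
)

```text
t: 6.88
tool_pos: [0.4683, 0.0495, 0.134]
orientation: [[0.315, 0.949, -0.004], [0.949, -0.315, -0.001], [-0.002, -0.004, -1.0]]
contact_force: [-5.1, 1.9, 1.5]
grip_width: 0.0108
grasp_force: 24.8
```

Request:
step_arm(
  commands=[
    {"dx": 0,"dy": 0,"dz": 0,"wx": 0,"wy": 0,"wz": 0,"gripper": 1},
    {"dx": 0,"dy": 0,"dz": 0,"wx": 0,"wy": 0,"wz": 0,"gripper": 1},
    {"dx": 0,"dy": 0,"dz": 0,"wx": 0,"wy": 0,"wz": 0,"gripper": 1},
    {"dx": 0,"dy": 0,"dz": 0,"wx": 0,"wy": 0,"wz": 0,"gripper": 1},
    {"dx": 0,"dy": 0,"dz": 0,"wx": 0,"wy": 0,"wz": 0,"gripper": 1},
  ],
)

```text
t: 7.5
tool_pos: [0.4683, 0.0495, 0.134]
orientation: [[0.315, 0.949, -0.004], [0.949, -0.315, -0.001], [-0.002, -0.004, -1.0]]
contact_force: [-5.4, 3.0, 1.0]
grip_width: 0.0108
grasp_force: 24.8
```

Request:
step_arm(
  commands=[
    {"dx": 0,"dy": -2.6,"dz": 3.3,"wx": 0,"wy": 0,"wz": 0,"gripper": 1},
    {"dx": 0,"dy": -2.5,"dz": 3.4,"wx": 0,"wy": 0,"wz": 0,"gripper": 1},
    {"dx": 0,"dy": -2.3,"dz": 3.5,"wx": 0,"wy": 0,"wz": 0,"gripper": 1},
    {"dx": 0,"dy": -2.1,"dz": 3.6,"wx": 0,"wy": 0,"wz": 0,"gripper": 1},
    {"dx": 0,"dy": -2,"dz": 3.7,"wx": 0,"wy": 0,"wz": 0,"gripper": 1},
  ],
)

```text
t: 8.12
tool_pos: [0.4591, 0.0526, 0.1174]
orientation: [[0.315, 0.949, -0.0], [0.949, -0.315, -0.002], [-0.002, 0.0, -1.0]]
contact_force: [-4.3, 1.3, 4.2]
grip_width: 0.011
grasp_force: 25.5
```

Request:
step_arm(
  commands=[
    {"dx": 0,"dy": -1.8,"dz": 3.8,"wx": 0,"wy": 0,"wz": 0,"gripper": 1},
    {"dx": 0,"dy": -1.6,"dz": 3.9,"wx": 0,"wy": 0,"wz": 0,"gripper": 1},
    {"dx": 0,"dy": -1.4,"dz": 3.9,"wx": 0,"wy": 0,"wz": 0,"gripper": 1},
    {"dx": 0,"dy": -1.2,"dz": 4,"wx": 0,"wy": 0,"wz": 0,"gripper": 1},
    {"dx": 0,"dy": -1,"dz": 4.1,"wx": 0,"wy": 0,"wz": 0,"gripper": 1},
  ],
)

```text
t: 8.75
tool_pos: [0.4527, 0.0548, 0.0969]
orientation: [[0.315, 0.949, 0.0], [0.949, -0.315, -0.001], [-0.001, 0.001, -1.0]]
contact_force: [-2.5, -0.7, 3.4]
grip_width: 0.0107
grasp_force: 26.2
```

Request:
step_arm(
  commands=[
    {"dx": 0,"dy": -0.9,"dz": 4.1,"wx": 0,"wy": 0,"wz": 0,"gripper": 1},
    {"dx": 0,"dy": -0.7,"dz": 4.1,"wx": 0,"wy": 0,"wz": 0,"gripper": 1},
    {"dx": 0,"dy": -0.5,"dz": 4.2,"wx": 0,"wy": 0,"wz": 0,"gripper": 1},
    {"dx": 0,"dy": -0.3,"dz": 4.2,"wx": 0,"wy": 0,"wz": 0,"gripper": 1},
    {"dx": 0,"dy": -0.1,"dz": 4.2,"wx": 0,"wy": 0,"wz": 0,"gripper": 1},
  ],
)

```text
t: 9.38
tool_pos: [0.4506, 0.0557, 0.0761]
orientation: [[0.315, 0.949, 0.001], [0.949, -0.315, -0.001], [-0.0, 0.001, -1.0]]
contact_force: [-0.0, -4.2, 2.3]
grip_width: 0.0108
grasp_force: 26.8
```

Request:
step_arm(
  commands=[
    {"dx": 0,"dy": 0,"dz": 0.5,"wx": 0,"wy": 0,"wz": 0,"gripper": 1},
    {"dx": 0,"dy": 0,"dz": 0,"wx": 0,"wy": 0,"wz": 0,"gripper": 1},
  ],
)

```text
t: 9.62
tool_pos: [0.4506, 0.0557, 0.0756]
orientation: [[0.315, 0.949, 0.001], [0.949, -0.315, -0.001], [-0.0, 0.001, -1.0]]
contact_force: [1.3, -4.9, 0.4]
grip_width: 0.0109
grasp_force: 26.5
```

Request:
step_arm(
  commands=[
    {"dx": 0,"dy": 0,"dz": 0.3,"wx": 0,"wy": 0,"wz": 0,"gripper": 0.9},
    {"dx": 0,"dy": 0,"dz": 0,"wx": 0,"wy": 0,"wz": 0,"gripper": 0.75},
    {"dx": 0,"dy": 0,"dz": 0,"wx": 0,"wy": 0,"wz": 0,"gripper": 0.5},
    {"dx": 0,"dy": 0,"dz": 0,"wx": 0,"wy": 0,"wz": 0,"gripper": 0.5},
  ],
)

```text
t: 10.12
tool_pos: [0.4501, 0.057, 0.0754]
orientation: [[0.314, 0.949, -0.0], [0.949, -0.314, 0.001], [0.001, -0.0, -1.0]]
contact_force: [-0.2, 0.2, -1.1]
grip_width: 0.0426
grasp_force: 0.0
```

Request:
step_arm(
  commands=[
    {"dx": 0,"dy": 0,"dz": -10,"wx": 0,"wy": 0,"wz": 0,"gripper": 0.5},
    {"dx": 0,"dy": 0,"dz": -30,"wx": 0,"wy": 0,"wz": 0,"gripper": 0.5},
    {"dx": 0,"dy": 0,"dz": -40,"wx": 0,"wy": 0,"wz": 0,"gripper": 0.5},
    {"dx": 0,"dy": 0,"dz": -40,"wx": 0,"wy": 0,"wz": 0,"gripper": 0.5},
    {"dx": 0,"dy": 0,"dz": 0,"wx": 0,"wy": 0,"wz": 0,"gripper": 0.5},
  ],
)

```text
t: 10.75
tool_pos: [0.4526, 0.057, 0.1991]
orientation: [[0.314, 0.949, 0.008], [0.949, -0.315, 0.0], [0.003, 0.007, -1.0]]
contact_force: [1.2, -0.8, -0.5]
grip_width: 0.0426
grasp_force: 0.0
```

Run:
```python
from plant import r
from h import *
import cv2
c=r.calibration("wrist");im=r.camera("wrist")
hsv=cv2.cvtColor(im,cv2.COLOR_BGR2HSV);m=((hsv[...,0]<8)|(hsv[...,0]>172))&(hsv[...,1]>150)&(hsv[...,2]>80)
n,_,st,ce=cv2.connectedComponentsWithStats(m.astype('uint8'))
for a,b in zip(st,ce):
    if 60<a[4]<9e3:print(a,b*800/512)
p=[0.5343,.0251,-.3202]
for P in [(-.09,0,.075),(0,0,.1)]: print(proj(c,T(p,P))*800/512)
o=r.get_obs();print(o['t'],o['tool_pos'],o['joint_positions'])
plan(o,(.4828,-.1304,.19),-.32,9)
```

```text
[251 164  13  31 357] [401.62377451 278.7202381 ]
[361 192  26  25 465] [584.21034946 318.64247312]
[402.33629719 308.39709859]
[586.58579276 323.64409629]
10.8 [0.45114836 0.05650605 0.19716556] [ 0.35418329  0.12845581 -0.61573225  2.03591567  0.08962257  0.99875989
 -0.6260102 ]
[-18.6   9.9   0.8] [ 0.0002 -0.0004  0.1745]
[-16.6  12.9   0.8] [ 0.0002 -0.0004  0.1745]
[-14.1  15.6   0.8] [ 0.0002 -0.0004  0.1745]
[-11.2  17.9   0.8] [ 0.0002 -0.0004  0.1745]
[-7.9 19.5  0.8] [ 0.0002 -0.0004  0.1745]
[-4.4 20.6  0.8] [ 0.0002 -0.0004  0.1745]
[-0.8 21.   0.8] [ 0.0002 -0.0004  0.1745]
[ 2.9 20.9  0.8] [ 0.0002 -0.0004  0.1745]
[ 6.5 20.   0.8] [ 0.0002 -0.0004  0.1745]
```

Request:
step_arm(
  commands=[
    {"dx": -19,"dy": 10,"dz": 1,"wx": 0,"wy": 0,"wz": 0.1745,"gripper": 0.5},
    {"dx": -17,"dy": 13,"dz": 1,"wx": 0,"wy": 0,"wz": 0.1745,"gripper": 0.5},
    {"dx": -14,"dy": 16,"dz": 1,"wx": 0,"wy": 0,"wz": 0.1745,"gripper": 0.5},
    {"dx": -11,"dy": 18,"dz": 1,"wx": 0,"wy": 0,"wz": 0.1745,"gripper": 0.5},
    {"dx": -8,"dy": 19.5,"dz": 1,"wx": 0,"wy": 0,"wz": 0.1745,"gripper": 0.5},
  ],
)

```text
t: 11.42
tool_pos: [0.4671, -0.049, 0.1891]
orientation: [[0.931, 0.364, -0.003], [0.364, -0.931, 0.0], [-0.002, -0.001, -1.0]]
contact_force: [0.3, -0.9, 0.2]
grip_width: 0.0427
grasp_force: 0.0
```

Request:
step_arm(
  commands=[
    {"dx": -4,"dy": 20.5,"dz": 0,"wx": 0,"wy": 0,"wz": 0.1745,"gripper": 0.5},
    {"dx": -1,"dy": 21,"dz": 0,"wx": 0,"wy": 0,"wz": 0.1745,"gripper": 0.5},
    {"dx": 3,"dy": 21,"dz": 0,"wx": 0,"wy": 0,"wz": 0.1745,"gripper": 0.5},
    {"dx": 6.5,"dy": 20,"dz": 0,"wx": 0,"wy": 0,"wz": 0.1745,"gripper": 0.5},
    {"dx": 0,"dy": 0,"dz": 0,"wx": 0,"wy": 0,"wz": 0,"gripper": 0.5},
  ],
)

```text
t: 12.05
tool_pos: [0.4815, -0.1326, 0.1892]
orientation: [[0.949, -0.315, -0.003], [-0.315, -0.949, 0.0], [-0.003, 0.001, -1.0]]
contact_force: [-0.3, 0.5, -0.3]
grip_width: 0.0428
grasp_force: 0.0
```

Request:
step_arm(
  commands=[
    {"dx": 0,"dy": 0,"dz": 0,"wx": 0,"wy": 0,"wz": 0,"gripper": 0.5},
    {"dx": 0,"dy": 0,"dz": 0,"wx": 0,"wy": 0,"wz": 0,"gripper": 0.5},
  ],
)

```text
t: 12.3
tool_pos: [0.4822, -0.1302, 0.1902]
orientation: [[0.95, -0.311, -0.001], [-0.311, -0.95, 0.0], [-0.001, -0.0, -1.0]]
contact_force: [0.1, 0.8, -0.9]
grip_width: 0.0427
grasp_force: 0.0
```

Run:
```python
from plant import r
from h import *
import cv2,pickle
c=r.calibration("wrist");im=r.camera("wrist");s=r.camera("scene");cv2.imwrite("pics/w2.png",im);pickle.dump(c,open("w2.pkl","wb"))
a=im[80:384,60:460];b=s[110:230,130:290]
a=cv2.resize(a,(790,600),interpolation=cv2.INTER_CUBIC)
cv2.imwrite("pics/w2b.png",cv2.resize(im,(800,600),interpolation=cv2.INTER_CUBIC)); cv2.imwrite("pics/s2.png",cv2.resize(b,None,fx=5,fy=5,interpolation=cv2.INTER_CUBIC))
cv2.imwrite("pics/w2s.png",np.hstack([cv2.resize(im,(480,360),interpolation=cv2.INTER_AREA),cv2.resize(b,(320,240))[:, :][:240].repeat(1,0) if 0 else cv2.copyMakeBorder(cv2.resize(b,(320,240)),0,120,0,0,cv2.BORDER_CONSTANT)]))
p=[0.5343,.0251,-.3202]
for P in [(0,-.165,.075),(.03,-.165,.075),(.056,-.212,.083),(.056,-.212,.075)]: print(proj(c,T(p,P))*800/512)
o=r.get_obs();print(o['t'],o['tool_pos'],o['orientation'][:,0],o['joint_positions'])
```

```text
[409.08398505 300.96884245]
[409.42541927 243.12050104]
[510.97941485 191.23274665]
[507.55269692 189.95377436]
12.4 [ 0.4823235  -0.13060499  0.19045105] [ 9.50046114e-01 -3.12109519e-01 -1.72633709e-04] [ 0.44892506  0.19945493 -0.3051454   1.95261302  0.07071998  0.99981397
 -1.77701431]
```

View pics/w2b.png

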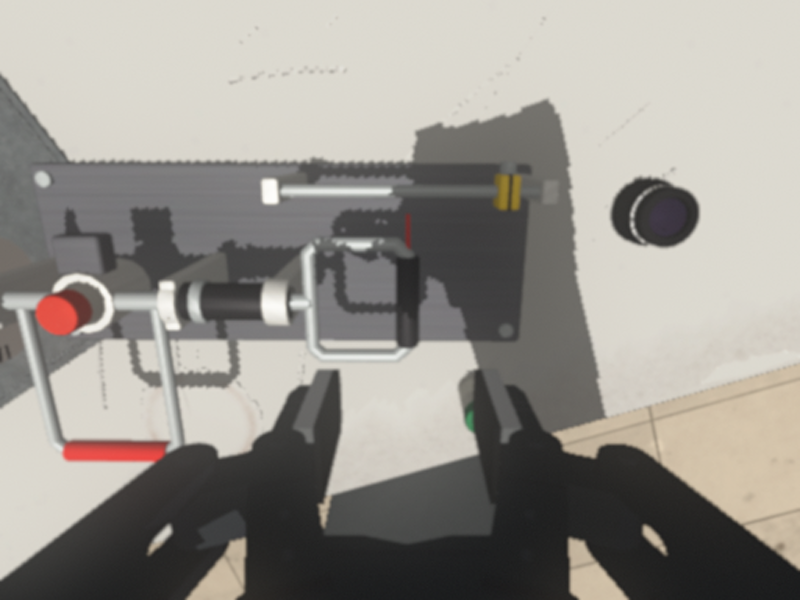

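View pics/s2.png

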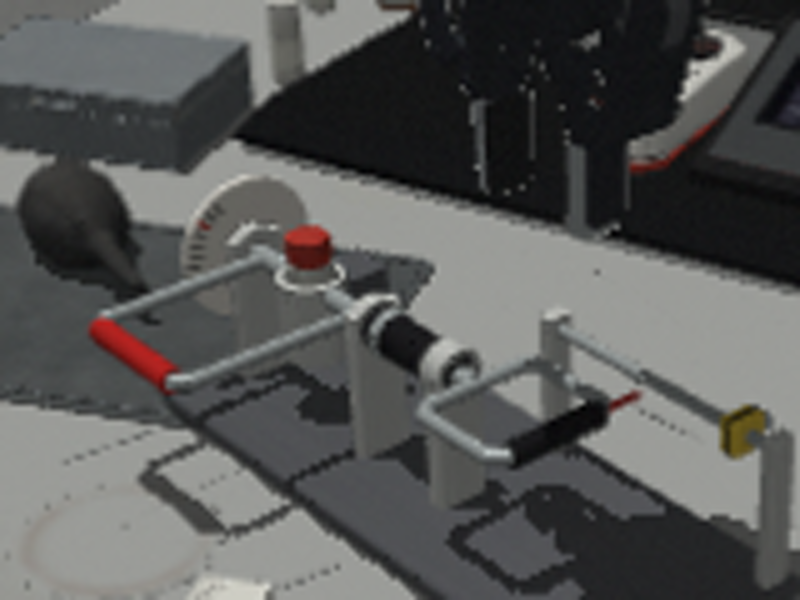

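The cup is level again with the vial in place. In the wrist view the bar is at (408,300), the needle at column 408 and the marker line at about (508,190). Descending onto the D-handle bar.

Request:
step_arm(
  commands=[
    {"dx": 0,"dy": 0,"dz": 45,"wx": 0,"wy": 0,"wz": 0,"gripper": 0.5},
    {"dx": 0,"dy": 0,"dz": 35,"wx": 0,"wy": 0,"wz": 0,"gripper": 0.5},
    {"dx": 0,"dy": 0,"dz": 23,"wx": 0,"wy": 0,"wz": 0,"gripper": 0.5},
    {"dx": 0,"dy": 0,"dz": 12,"wx": 0,"wy": 0,"wz": 0,"gripper": 0.5},
    {"dx": 0,"dy": 0,"dz": 0,"wx": 0,"wy": 0,"wz": 0,"gripper": 0.5},
  ],
)

```text
t: 13.02
tool_pos: [0.4822, -0.1312, 0.0752]
orientation: [[0.95, -0.314, -0.001], [-0.314, -0.95, 0.0], [-0.001, 0.0, -1.0]]
contact_force: [0.3, 0.1, 0.2]
grip_width: 0.0428
grasp_force: 0.0
```

Request:
step_arm(
  commands=[
    {"dx": 0,"dy": 0,"dz": 0,"wx": 0,"wy": 0,"wz": 0,"gripper": 0.75},
    {"dx": 0,"dy": 0,"dz": 0,"wx": 0,"wy": 0,"wz": 0,"gripper": 0.9},
    {"dx": 0,"dy": 0,"dz": 0,"wx": 0,"wy": 0,"wz": 0,"gripper": 1},
    {"dx": 0,"dy": 0,"dz": 0,"wx": 0,"wy": 0,"wz": 0,"gripper": 1},
  ],
  squeeze=40,
)

```text
t: 13.52
tool_pos: [0.4836, -0.1309, 0.0766]
orientation: [[0.949, -0.314, 0.002], [-0.314, -0.949, 0.0], [0.002, -0.001, -1.0]]
contact_force: [-0.0, 2.5, 5.9]
grip_width: 0.0103
grasp_force: 39.3
```

```bash
cat > m.py <<'E'
from plant import r
from h import *
import cv2,sys
c=r.calibration("wrist");o=r.get_obs();im=r.camera("wrist");cv2.imwrite(sys.argv[1],im)
h=cv2.cvtColor(im,cv2.COLOR_BGR2HSV)
m=(abs(h[...,0].astype(int)-25)<6)&(h[...,1]>140)&(h[...,2]>60)
m[200:]=0
ys,xs=np.nonzero(m);print("yellow n",len(xs),"box",xs.min(),xs.max(),ys.min(),ys.max(),"cen",xs.mean(),ys.mean())
px=np.array([(xs.min()+xs.max())/2,(ys.min()+ys.max())/2])
R=o["orientation"];ax=np.array([R[0,1],R[1,1],0]);ax/=np.linalg.norm(ax)
q=(px-c["K"][:2,2])/c["K"][0,0];q=q*(1-c["k1"]*(q@q));d=c["rotation"]@np.array([*q,1])
for z in(.075,.083):
    P=c["eye"]+d*(z-c["eye"][2])/d[2]; print(z,"marker minus TCP along tool y mm",(P-o["tool_pos"])@ax*1e3,"x",(P-o["tool_pos"])@R[:,0]*1e3)
k=((h[...,0]<8)|(h[...,0]>172))&(h[...,1]>120)&(h[...,2]>40)
n,_,st,ce=cv2.connectedComponentsWithStats(k.astype('uint8'))
print([(a.tolist(),b.round(1).tolist()) for a,b in zip(st,ce) if 15<a[4]<3000])
print("bar pred col,row",proj(c,o["tool_pos"]),proj(c,o["tool_pos"]+R[:,0]*.036))
print(o['t'],o['tool_pos'],o['contact_force'],o['grip_width'],o['grasp_force'])
E
python3 m.py pics/w3.png
```

```text
yellow n 1129 box 360 398 127 169 cen 379.47564216120463 148.3897254207263
0.075 marker minus TCP along tool y mm 47.79269861835253 x 54.236237320738404
0.083 marker minus TCP along tool y mm 44.72583297246854 x 55.47570878678189
[([258, 173, 5, 40, 185], [260.1, 192.1])]
bar pred col,row [260.28369693 269.24215815] [260.32460965 192.47024192]
13.525 [ 0.48360265 -0.13086832  0.07660588] [-0.02308248  2.49040463  5.86658858] 0.010304578130480154 39.285982847213745
```

Request:
step_arm(
  commands=[
    {"dx": 0,"dy": 4,"dz": -0.5,"wx": 0,"wy": 0,"wz": 0,"gripper": 1},
    {"dx": 0,"dy": 5,"dz": -0.5,"wx": 0,"wy": 0,"wz": 0,"gripper": 1},
    {"dx": 0,"dy": 5,"dz": 0,"wx": 0,"wy": 0,"wz": 0,"gripper": 1},
    {"dx": 0,"dy": 5,"dz": 0,"wx": 0,"wy": 0,"wz": 0,"gripper": 1},
    {"dx": 0,"dy": 5,"dz": 0,"wx": 0,"wy": 0,"wz": 0,"gripper": 1},
  ],
)

```text
t: 14.2
tool_pos: [0.4761, -0.1533, 0.0767]
orientation: [[0.95, -0.314, 0.003], [-0.314, -0.95, 0.001], [0.002, -0.002, -1.0]]
contact_force: [3.7, 5.8, -0.2]
grip_width: 0.0105
grasp_force: 39.1
```

Request:
step_arm(
  commands=[
    {"dx": 0,"dy": 5,"dz": 0,"wx": 0,"wy": 0,"wz": 0,"gripper": 1},
    {"dx": 0,"dy": 5,"dz": 0,"wx": 0,"wy": 0,"wz": 0,"gripper": 1},
    {"dx": 0,"dy": 5,"dz": 0,"wx": 0,"wy": 0,"wz": 0,"gripper": 1},
    {"dx": 0,"dy": 4,"dz": 0,"wx": 0,"wy": 0,"wz": 0,"gripper": 1},
    {"dx": 0,"dy": 0,"dz": 0,"wx": 0,"wy": 0,"wz": 0,"gripper": 1},
  ],
)

```text
t: 14.82
tool_pos: [0.4703, -0.1706, 0.0767]
orientation: [[0.95, -0.314, 0.003], [-0.314, -0.95, 0.002], [0.002, -0.003, -1.0]]
contact_force: [3.9, 7.5, 0.8]
grip_width: 0.0105
grasp_force: 39.1
```

```bash
python3 m.py pics/w4.png
```

```text
yellow n 875 box 263 288 128 169 cen 275.16685714285717 148.98857142857142
0.075 marker minus TCP along tool y mm 6.060817753564543 x 54.01874363588805
0.083 marker minus TCP along tool y mm 5.689019801810657 x 55.2736469335625
[([258, 173, 5, 40, 191], [260.1, 192.0])]
bar pred col,row [260.35439819 269.30552746] [260.40819941 192.55280918]
14.825 [ 0.47030523 -0.17062577  0.07665879] [3.9412941  7.45358731 0.84267142] 0.010540185036929477 39.1083025932312
```

Request:
step_arm(
  commands=[
    {"dx": 0,"dy": 3,"dz": 0,"wx": 0,"wy": 0,"wz": 0,"gripper": 1},
    {"dx": 0,"dy": 2.5,"dz": 0,"wx": 0,"wy": 0,"wz": 0,"gripper": 1},
    {"dx": 0,"dy": 0,"dz": 0,"wx": 0,"wy": 0,"wz": 0,"gripper": 1},
    {"dx": 0,"dy": 0,"dz": 0,"wx": 0,"wy": 0,"wz": 0,"gripper": 1},
  ],
)

```text
t: 15.38
tool_pos: [0.4688, -0.1752, 0.0767]
orientation: [[0.95, -0.313, 0.003], [-0.313, -0.95, 0.003], [0.002, -0.003, -1.0]]
contact_force: [4.4, 7.5, 0.6]
grip_width: 0.0105
grasp_force: 39.1
```

```bash
python3 m.py pics/w5.png
```

```text
yellow n 841 box 251 275 128 169 cen 262.91914387633767 148.93103448275863
0.075 marker minus TCP along tool y mm 1.0437203507278372 x 53.95473009009859
0.083 marker minus TCP along tool y mm 0.9988698303905904 x 55.21087232020436
[([258, 173, 5, 40, 189], [260.1, 192.2])]
bar pred col,row [260.32540581 269.22069861] [260.37071747 192.43802145]
15.375 [ 0.4688354  -0.17523215  0.07668447] [4.41706599 7.54940371 0.60247906] 0.010507772927433334 39.1250878572464
```

Request:
step_arm(
  commands=[
    {"dx": 0,"dy": 1.2,"dz": 0,"wx": 0,"wy": 0,"wz": 0,"gripper": 1},
    {"dx": 0,"dy": 0,"dz": 0,"wx": 0,"wy": 0,"wz": 0,"gripper": 1},
    {"dx": 0,"dy": 0,"dz": 0,"wx": 0,"wy": 0,"wz": 0,"gripper": 1},
  ],
)

```text
t: 15.8
tool_pos: [0.4685, -0.1763, 0.0767]
orientation: [[0.95, -0.313, 0.003], [-0.313, -0.95, 0.003], [0.002, -0.003, -1.0]]
contact_force: [3.4, 7.6, -0.5]
grip_width: 0.0103
grasp_force: 39.1
```

```bash
python3 m.py pics/w6.png
python3 - <<'E'
import cv2
a=cv2.imread("pics/w6.png")[100:300,160:360];cv2.imwrite("pics/w6c.png",cv2.resize(a,(600,600),interpolation=cv2.INTER_CUBIC))
E
```

```text
yellow n 853 box 248 272 128 169 cen 260.0293083235639 149.0691676436108
0.075 marker minus TCP along tool y mm -0.16306856501076925 x 53.96671181022642
0.083 marker minus TCP along tool y mm -0.1298526513454232 x 55.22299077439091
[([258, 173, 5, 40, 189], [260.1, 192.2])]
bar pred col,row [260.31944983 269.24255227] [260.36635445 192.46599811]
15.8 [ 0.46847269 -0.17628183  0.07668095] [ 3.4295624   7.62037395 -0.48807648] 0.010299281035288363 39.13973093032837
```

View pics/w6c.png

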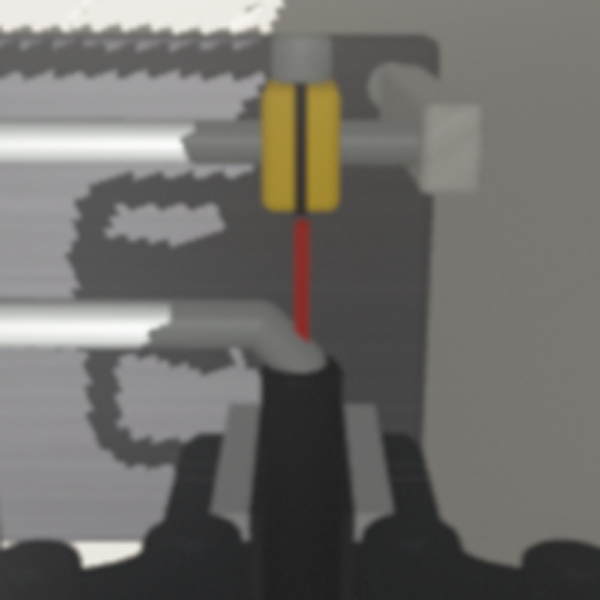

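The needle (column 302) lines up with the marker's black line (column 301). The grip bar is held firmly in the pads, and the reading is steady.

```bash
python3 -c "
from plant import r
print(r.finish_job())"
```

```text
the job is handed in; nothing more can be done
None
```

I tipped the cup to about 40°, held it there for over a second and brought it back level with the vial still in it. I then pulled the D-handle out to the yellow marker, aligned to about 0.2 mm by the wrist camera, and handed the job in at about 16 s with the arm still holding it.

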